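# Index and lock a ratchet turntable

### The job

Bring the vase's next side round on the decorating turntable: swing its ratchet lever to and fro (it grips one way and spins loose the other) until the slot in the collar faces the locking bolt, then push the bolt fully home into the slot. Leave the lever parked back at its loose-side stop, turn the table only with its lever without touching the disc, collar or vase, and leave everything else on the table where it is.

Things in the scene. Friction and masses are not known exactly. Their poses are not given: they have to be found in the camera images.
- stand: Fixed foot of a decorating turntable, black steel, 150 mm round, 10 mm thick, with a tongue on its -y side carrying the locking bolt; the ratchet lever is on its +y side. Origin on the work surface, on the turntable's vertical axis; z up.
- turntable: Aluminium disc 200 mm across, top 30 mm above the work surface, turning endlessly on the stand's axis. On it a dark steel collar (71 mm outer radius, 60 mm high) with one slot, 19 mm wide, between two raised ears (75 mm high), and a fixed white plaster vase (46 mm radius, top at 140 mm). Origin on the axis, on the work surface; z up; slot on its own -y side. Takes 0.5 N m to turn; stays where left.
- slot (a point): Middle of the slot in the turntable's collar, between its two ears: 66 mm from the axis, 60 mm above the work surface. Turns with the turntable. At the start it is 63 to 115 degrees short of the gate, measured counter-clockwise seen from above.
- gate (a point): Fixed point on the stand where the slot must come for the bolt to enter: 66 mm from the axis on the stand's -y side, 60 mm high, in front of the bolt's nose.
- plunger (a point): Tip of the lever's spring plunger, 90 mm from the axis, 36 mm high. It works on 24 upright steel pins of the disc (7 mm thick, 92 mm from the axis, 42 mm high, every 15 degrees). Its housing stands on the lever 106 to 134 mm from the axis, up to 52 mm high.
- lever (a joint): Ratchet lever's angle about the turntable's axis, 0 to 1.0 rad, a stop at each end; grows counter-clockwise seen from above. At 0 (parked, the loose-side stop) its post lies 0.5 rad clockwise of the stand's +y. Growing, it grips the next pin (up to 0.26 rad lost) and carries the turntable along 1:1; back to 0 it runs loose, turntable still. Drive 4 to 6 N at the post, return 1 to 3 N.
- lever_post (a point): Centre of the top of the lever's upright wooden post: 18 mm thick, 155 mm from the axis, free from 20 to 105 mm above the work surface. It stands on the flat aluminium lever arm (20 mm wide, 12 to 20 mm high) that comes out from under the disc.
- bolt (a joint): Travel of the locking bolt along the stand's +y, towards the axis: 0 drawn back (starts at 0 to 0.005), 0.028 m fully home. 2 N of friction; stays where left. Its round nose (12 mm thick, 52 mm high) is stopped by the collar at about 0.008 unless the slot faces it; up to 5 mm off, a 10 N push centres it; a fair slot needs 3 N.
- bolt_knob (a point): Centre of the top of the bolt's upright wooden knob: 18 mm thick, free from 60 mm (top of the black guide cheeks) to 110 mm above the work surface, 140 mm from the axis with the bolt drawn back; moves with the bolt.
- phone: Bystander: black phone 150 x 74 x 9 mm lying flat; origin under its centre.
- jar_low: Bystander: low paint jar, 62 mm across and 62 mm high; origin under its centre.
- jar_tall: Bystander: slim paint jar, 52 mm across and 95 mm high; origin under its centre.
- marker_a: Bystander: black marker pen with white cap, 138 mm long, 13 mm thick, lying along its x; origin under its centre.
- marker_b: Bystander: black marker pen with black cap, 138 mm long, 13 mm thick, lying along its x; origin under its centre.
- mug: Bystander: white mug, 80 mm across, 92 mm high; origin under its centre.

How it is judged:
By the outcome, as a careful person would: the job done as asked, in the order asked, and still so for the second after the job is handed in, with the robot touching nothing.
It also fails if it takes over 72 s, if anything falls off the work surface, if the arm or the gripper's body presses on something with over 40 N, if the wrist force passes 120 N, or if a joint passes its speed limit or range.

### The arm

A 6-joint arm with a two-finger parallel gripper is mounted at the origin on the work surface. World frame = base frame: x ahead of the robot, y to its left, z up, the work surface at z = 0. Lengths are in mm, angles in degrees, forces in N, time in s.
With the tool pointing down it reaches from about 300 to 850 mm from the base axis. Payload 4.2 kg.
Tool frame: the origin (TCP) lies on the centre line of the jaws, within the pads' length; the fingertips stand 14 mm ahead of it and the grasp point (between the pads) lies 5 mm behind it; z points along the fingers, y is the line along which they close (so a half turn about z gives the same grasp; the last joint's range is limited). The gripper opens to 91 mm and grips with 3 to 60 N. Pads are 32 mm wide; open, the fingers measure 118 mm over their backs; the gripper's body (76 mm by 178 mm) begins 60 mm behind the grasp point.
Start: joints at [75.344, 18.312, 89.639, -0, 72.044, -1.146], TCP at [134.334, 559.106, 196.376] pointing down, gripper open.
Joint ranges: [-177.97, 177.97], [-48.28, 115.42], [12.27, 149.76], [-77.06, 257.06], [2.81, 150.46], [-146.56, 146.56]. Speed limits (degrees/s): [147.25, 147.25, 180, 180, 180, 180].

### API

Orientations are given as [roll, pitch, yaw] about the fixed x, y, z axes, in that order (R = Rz(yaw) Ry(pitch) Rx(roll)).
In Python, from workcell import env gives the robot as it stands.
- The arm moves only by the tool arm_command, never from a script. Its argument "motion" is a list of rows, each an object with "offset": the shift along the tool's x, y, z in m, a list of three; "spin": the turn about the tool's z in rad. In form: [{"offset": [tx, ty, tz], "spin": spin}, ...]. A call has 1 to 5 rows; each row shifts and turns the commanded pose from where the row before left it, along the tool's axes as they then stand; what a row does not reach is not made up. A row lasts 1/8 s, in which the tool goes at most 62.5 mm and 10.7 degrees, less where a joint would pass 70% of its speed; a pose out of reach is approached as far as the arm can. A call with a gripper value outside its range is refused whole. "jaw" is the finger opening in m, from 0 to 0.0912, set as the call begins (left out, the last holds). The fingers move at their own pace and stop on an object; "newtons" is the grip in N (left out, the last holds). Time passes only in rows, so rows that do not move let the fingers close. It gives the time, the measured TCP pose, the force, the opening and the grip force at its end, in the units of the state.
- env.state(): the state, without advancing time (a new reading comes with each control period).
- env.grab_frame(name): name is "scene" or "side" or "wrist"; returns (picture, depth): 400x640x3 uint8, blue, green, red; 400x640 float32, mm along the optical axis (not along the pixel's ray), 0 where there is no reading.
- env.camera_model(name): a dict with "fx", "fy", "cx", "cy" (pixels), "k1" (the pictures are not rectified: a ray, as slopes to the right and down, at radius r is drawn at 1 + k1 r^2 times it, then the intrinsics apply), "eye" and "rotation" of the camera in the world; the wrist camera has in their place "hand_eye" (4x4, takes a point from camera to tool coordinates, whose origin is the TCP and whose axes are the flange's). Camera axes: x right, y down, z forward; pixel columns grow to the right and rows downward; lengths in mm; the calibration is good to about 2 mm. A picture is of the moment at which its call begins: read the wrist's pose just before it. camera_model takes no time and is no camera call.
- env.job_done(): hands the job in; it is judged then, once.
Trained networks look in the newest picture that a camera, given by its name, has taken for a name from the list of things; names that differ only in an ending like _2 or _b are one class to them, and where a whole thing is asked for, a point or a joint stands for the part that bears it (a point fixed in the world has none). Each returns a list of dicts, best first, with "score" (0 to 1); they miss things now and then, are a little off and sometimes report something else, mostly with a low value. They report only what shows in the picture. A call takes as long as a camera call.
- env.boxes_of(camera, target): "bbox" ([left, top, right, bottom] in pixels, round what is visible of it).
- env.pinpoint(camera, target): "location" ([column, row] in pixels: a listed point, or the origin of a listed thing).
The state is a dict: "time_s": time; "qpos": joint angles; "qvel": joint speeds; "effort": joint torques, N m; "ee_pos": TCP position; "ee_rot": TCP orientation; "force": force on the tool from outside, world axes, zero at the start; "torque": the same for the moment, N m; "gripper_width": finger opening in mm; "gripper_force": force on a finger pad.
Only numpy, scipy, OpenCV 4.12 (cv2) and the standard library are available. Lean on these libraries where they do the work, as an engineer would, in place of code of your own. Each camera call takes 0.05 s, during which the arm holds its last target. There are 200 camera calls.

## Working session

There is one attempt and no reset: what is moved stays moved. The work goes in short steps, Python scripts to look and compute and a tool call to move; the robot and the scene stay as the last step left them, time stands still between calls to the robot, and variables do not carry over. Pictures are saved under pics/ and viewed, at most 10 in all, crops included, and the job is handed in when it is done.

Besides the shell and the picture viewer there is one more tool, called after "Emit:" in YAML: its name, and indented under it one key for each argument. arm_command: Moves the arm, as the interface text tells. Its arguments: {"type":"object","properties":{"motion":{"type":"array"},"jaw":{"type":"number"},"newtons":{"type":"number"}},"required":["motion"]}

```bash
mkdir -p pics; ls; cat > h.py <<'E'
import numpy as np, cv2
from workcell import env
from scipy.spatial.transform import Rotation as R
def cam(n):
    m=env.camera_model(n)
    if 'hand_eye' in m:
        s=env.state(); T=np.eye(4); T[:3,:3]=R.from_euler('xyz',s['ee_rot'],degrees=True).as_matrix(); T[:3,3]=s['ee_pos']
        T=T@np.array(m['hand_eye'])
        return m,T[:3,3],T[:3,:3]
    return m,np.array(m['eye']),np.array(m['rotation'])
def ray(m,px):
    d=np.array([(px[0]-m['cx'])/m['fx'],(px[1]-m['cy'])/m['fy']]); u=d.copy()
    for _ in range(10): u=d/(1+m['k1']*(u@u))
    return np.array([u[0],u[1],1.])
def at_z(c,px,z):
    m,e,r=c; d=r@ray(m,px); return e+d*(z-e[2])/d[2]
def proj(c,p):
    m,e,r=c; q=r.T@(np.array(p)-e); u=q[:2]/q[2]; u=u*(1+m['k1']*(u@u)); return np.array([u[0]*m['fx']+m['cx'],u[1]*m['fy']+m['cy']])
E
python3 - <<'E'
from h import *
print(env.state())
for n in ("scene","side"):
    c=cam(n); print(n,c[1],c[0])
    p,d=env.grab_frame(n); cv2.imwrite(f"pics/{n}0.png",p)
    for t,z in [("stand",0),("turntable",0),("slot",60),("plunger",36),("lever_post",105),("bolt_knob",110),("gate",60),("phone",0),("jar_low",0),("jar_tall",0),("marker_a",0),("mug",0)]:
        for r in env.pinpoint(n,t)[:2]: print(n,t,round(r['score'],2),np.round(r['location']),np.round(at_z(c,r['location'],z)))
E
```

```text
pics
{'time_s': 0.0, 'qpos': array([ 7.53440093e+01,  1.83529614e+01,  8.97059149e+01,  8.73427356e-04,
        7.20437956e+01, -1.14473387e+00]), 'qvel': array([-0.03884994, -0.03997363,  0.036081  , -0.00012035,  0.06235941,
        0.00570455]), 'effort': array([-3.55376460e-04, -4.12441957e+01, -2.31981432e+01,  7.27695459e-02,
        4.54218406e-02, -1.45207810e-04]), 'ee_pos': array([134.18911634, 558.57596561, 195.51040281]), 'ee_rot': array([-1.79897365e+02, -2.88141860e-03,  1.66488471e+02]), 'force': array([-0.64809381,  1.16347006, -0.51228452]), 'torque': array([0.01108047, 0.01177156, 0.03754689]), 'gripper_force': 0.0, 'gripper_width': 91.28728220267067}
scene [ 848.06923143 -480.42832817  811.55066477] {'fx': 420.3537555666968, 'fy': 420.3537555666968, 'cx': 313.9530114114995, 'cy': 199.5468887105421, 'k1': -0.010369415059247027, 'eye': array([ 848.06923143, -480.42832817,  811.55066477]), 'rotation': array([-140.64662472,   -0.79251343,   27.89268768])}Traceback (most recent call last):
  File "<stdin>", line 7, in <module>
  File "h.py", line 16, in at_z
    m,e,r=c; d=r@ray(m,px); return e+d*(z-e[2])/d[2]
                                                ~^^^
IndexError: invalid index to scalar variable.
```

```bash
sed -i "s/np.array(m\['rotation'\])/R.from_euler('xyz',m['rotation'],degrees=True).as_matrix()/" h.py
python3 - <<'E'
from h import *
print(env.camera_model('wrist'))
for n in ("scene","side"):
    c=cam(n); print(n,c[1],c[2][:,2])
    p,d=env.grab_frame(n); cv2.imwrite(f"pics/{n}0.png",p)
    for t,z in [("stand",0),("turntable",0),("slot",60),("plunger",36),("lever_post",105),("bolt_knob",110),("gate",60),("phone",0),("jar_low",0),("jar_tall",0),("marker_a",0),("mug",0)]:
        for r in env.pinpoint(n,t)[:2]: print(n,t,round(r['score'],2),np.round(r['location']),np.round(at_z(c,r['location'],z)))
E
```

```text
{'fx': 313.7385188719003, 'fy': 313.7385188719003, 'cx': 322.59933835622775, 'cy': 196.87249565950214, 'k1': 0.00990785953102581, 'hand_eye': array([[-3.19649255e-05, -9.62225349e-01, -2.72254248e-01,
         7.61863124e+01],
       [ 9.99999999e-01, -2.57921793e-05, -2.62513323e-05,
        -7.71639748e-01],
       [ 1.82376670e-05, -2.72254249e-01,  9.62225350e-01,
        -1.87354485e+02],
       [ 0.00000000e+00,  0.00000000e+00,  0.00000000e+00,
         1.00000000e+00]])}
scene [ 848.06923143 -480.42832817  811.55066477] [-0.28719076  0.56543837 -0.77317586]
scene stand 0.71 [290. 235.] [548.  -8.   0.]
scene turntable 0.97 [292. 238.] [558. -14.   0.]
scene slot 0.57 [270. 203.] [485.  11.  60.]
scene plunger 0.35 [305. 200.] [543.  75.  36.]
scene lever_post 0.62 [312. 162.] [528. 136. 105.]
scene bolt_knob 0.73 [275. 245.] [ 575. -107.  110.]
scene bolt_knob 0.66 [259. 259.] [ 565. -149.  110.]
scene gate 0.72 [275. 242.] [551. -75.  60.]
scene phone 0.68 [338. 307.] [ 724. -117.    0.]
scene jar_low 0.86 [360. 258.] [717.  11.   0.]
scene jar_tall 0.88 [199. 265.] [ 412. -
[... 352 characters left out ...]
4 [382. 259.] [ 610. -122.    0.]
side turntable 0.75 [323. 239.] [544. -10.   0.]
side slot 0.73 [295. 234.] [485.   4.  60.]
side plunger 0.54 [294. 206.] [531.  76.  36.]
side lever_post 0.92 [272. 167.] [527. 145. 105.]
side bolt_knob 0.9 [380. 257.] [ 559. -155.  110.]
side gate 0.74 [348. 245.] [552. -79.  60.]
side phone 0.78 [414. 228.] [ 717. -110.    0.]
side jar_low 0.84 [372. 196.] [703.  15.   0.]
side jar_low 0.5 [294. 207.] [543.  97.   0.]
side jar_tall 0.67 [323. 334.] [ 419. -172.    0.]
side jar_tall 0.51 [349. 245.] [578. -54.   0.]
side marker_a 0.78 [270. 282.] [398. -24.   0.]
side marker_a 0.59 [444. 283.] [ 671. -237.    0.]
side mug 0.64 [247. 157.] [537. 299.   0.]
```

View pics/scene0.png

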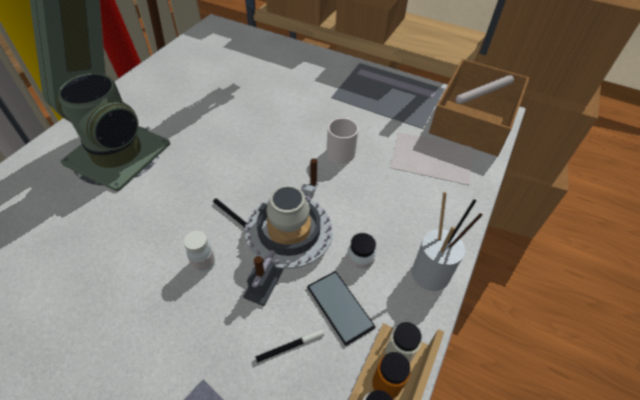

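View pics/side0.png

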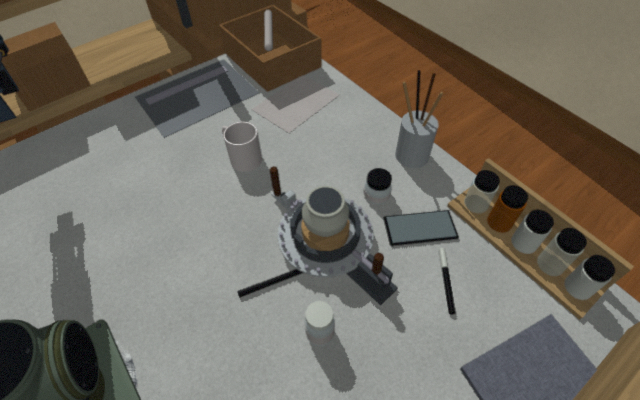

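Scene: vase at (288,205), post (313,172), knob (258,265), mug (342,140). Side: post (275,175), knob (378,260), tongue lower right. The lever isn't obstructed and I'll go above the post for a closer wrist view.

```bash
cat >> h.py <<'E'
def plan(targets,start=None):
    """targets: list of (x,y,z,yaw,n rows); prints rows in calls of 5"""
    if start is None:
        s=env.state(); start=[*s['ee_pos'],s['ee_rot'][2]]
    p=np.array(start[:3],float); yaw=start[3]; rows=[]
    for x,y,z,w,n in targets:
        q=np.array([x,y,z],float); dw=(w-yaw+180)%360-180
        p0=p.copy(); y0=yaw
        for i in range(1,n+1):
            g=p0+(q-p0)*i/n; d=g-p; a=np.radians(yaw); c,s_=np.cos(a),np.sin(a)
            t=np.round([(c*d[0]+s_*d[1])/1e3,(s_*d[0]-c*d[1])/1e3,-d[2]/1e3],4)
            sp=np.round(np.radians(-(y0+dw*i/n-yaw)),3)
            rows.append((t,sp))
            p=p+np.array([c*t[0]+s_*t[1],s_*t[0]-c*t[1],-t[2]])*1e3; yaw-=np.degrees(sp)
    for i in range(0,len(rows),5):
        print('['+','.join('{"offset":[%g,%g,%g],"spin":%g}'%(*t,sp) for t,sp in rows[i:i+5])+']')
    print('end',np.round(p,1),round(yaw,1))
E
python3 -c "
from h import *
plan([(528,140,200,98,12)])"
```

```text
[{"offset":[-0.0401,-0.0263,-0.0003],"spin":0.1},{"offset":[-0.0424,-0.0222,-0.0003],"spin":0.099},{"offset":[-0.0445,-0.0178,-0.0003],"spin":0.1},{"offset":[-0.046,-0.0134,-0.0003],"spin":0.099},{"offset":[-0.0471,-0.0087,-0.0003],"spin":0.1}]
[{"offset":[-0.0478,-0.0039,-0.0003],"spin":0.1},{"offset":[-0.0479,0.0008,-0.0003],"spin":0.099},{"offset":[-0.0476,0.0055,-0.0003],"spin":0.1},{"offset":[-0.0468,0.0103,-0.0003],"spin":0.1},{"offset":[-0.0455,0.0149,-0.0003],"spin":0.099}]
[{"offset":[-0.0439,0.0193,-0.0003],"spin":0.1},{"offset":[-0.0417,0.0236,-0.0003],"spin":0.099}]
end [528. 140. 200.] 98.0
```

Emit:
arm_command:
  motion:
    - {"offset":[-0.0401,-0.0263,0],"spin":0.1}
    - {"offset":[-0.0424,-0.0222,0],"spin":0.1}
    - {"offset":[-0.0445,-0.0178,0],"spin":0.1}
    - {"offset":[-0.046,-0.0134,0],"spin":0.1}
    - {"offset":[-0.0471,-0.0087,0],"spin":0.1}

```text
time_s: 2.02
ee_pos: [299.1, 383.2, 196.5]
ee_rot: [180.0, -0.0, 137.7]
force: [0.0, 0.2, -0.2]
gripper_width: 91.2
gripper_force: 0.0
```

Emit:
arm_command:
  motion:
    - {"offset":[-0.0478,-0.0039,0],"spin":0.1}
    - {"offset":[-0.0479,0.0008,0],"spin":0.1}
    - {"offset":[-0.0476,0.0055,0],"spin":0.1}
    - {"offset":[-0.0468,0.0103,0],"spin":0.1}
    - {"offset":[-0.0455,0.0149,0],"spin":0.1}

```text
time_s: 2.65
ee_pos: [462.8, 208.1, 196.6]
ee_rot: [180.0, -0.0, 109.0]
force: [0.2, 0.1, 0.1]
gripper_width: 91.1
gripper_force: 0.0
```

Emit:
arm_command:
  motion:
    - {"offset":[-0.0439,0.0193,0],"spin":0.1}
    - {"offset":[-0.0417,0.0236,0],"spin":0.1}
    - {"offset":[0,0,0],"spin":0}
    - {"offset":[0,0,0],"spin":0}

```text
time_s: 3.15
ee_pos: [526.6, 139.4, 196.2]
ee_rot: [-180.0, -0.0, 97.7]
force: [0.3, 0.1, 0.4]
gripper_width: 90.8
gripper_force: 0.0
```

```bash
python3 - <<'E'
from h import *
s=env.state(); print(s['time_s'],s['ee_pos'],s['ee_rot'])
n='wrist'; c=cam(n); p,d=env.grab_frame(n); cv2.imwrite("pics/w1.png",p); np.save('w1d.npy',d)
for t,z in [("stand",0),("turntable",0),("slot",60),("plunger",36),("lever_post",105),("bolt_knob",110),("gate",60)]:
    for r in env.pinpoint(n,t)[:2]: print(t,round(r['score'],2),np.round(r['location']),np.round(at_z(c,r['location'],z)))
E
```

```text
3.15 [526.58540354 139.36391414 196.16177805] [-1.79950829e+02 -3.35455975e-02  9.77450477e+01]
stand 0.86 [326. 278.] [551.  -7.   0.]
turntable 0.75 [323. 283.] [549. -15.   0.]
slot 0.98 [272. 288.] [486.   7.  60.]
plunger 0.48 [321. 230.] [533.  77.  36.]
lever_post 0.55 [327. 193.] [531. 141. 105.]
```

View pics/w1.png

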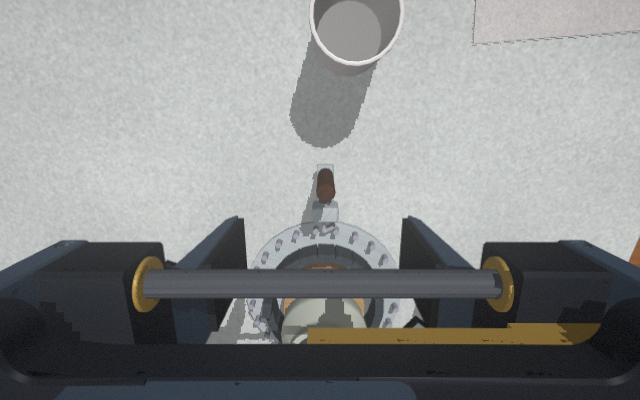

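```bash
python3 - <<'E'
from h import *
from scipy.optimize import minimize
P=[]
for n in ("scene","side"):
    m,e,r=c=cam(n); p,d=env.grab_frame(n)
    u,v=np.meshgrid(np.arange(640),np.arange(400)); 
    px=np.stack([u.ravel(),v.ravel()],1).astype(float)
    k=cv2.undistortPoints(px[:,None],np.array([[m['fx'],0,m['cx']],[0,m['fy'],m['cy']],[0,0,1]]),np.array([m['k1'],0,0,0,0]))[:,0]
    w=e+(np.c_[k,np.ones(len(k))]*d.reshape(-1,1))@r.T
    w=w[(d.ravel()>0)]; w=w[np.hypot(w[:,0]-550,w[:,1]+10)<190]; P.append(w)
    def sel(a,b): return w[(w[:,2]>a)&(w[:,2]<b)]
    disc=sel(25,35); disc=disc[np.hypot(disc[:,0]-550,disc[:,1]+10)<115]
    print(n,len(disc),'z hist',np.histogram(w[:,2],bins=[-5,5,15,25,35,50,57,63,70,80,100,112,130,137,145])[0])
    def cost(q):
        r=np.hypot(disc[:,0]-q[0],disc[:,1]-q[1]); return np.mean(np.clip(r-100,0,8)**2)+np.mean(np.clip(72-r,0,8)**2)
    print('disc',minimize(cost,[550,-10],method='Nelder-Mead').x)
    for nm,xy,a,b in (('post',(530,141),85,108),('knob',(562,-150),85,112)):
        t=sel(a,b); t=t[np.hypot(t[:,0]-xy[0],t[:,1]-xy[1])<28]; tt=t[t[:,2]>t[:,2].max()-6] if len(t) else t
        print(nm,len(t),t.mean(0) if len(t) else '',tt.mean(0) if len(tt) else '')
    ear=sel(66,78); q=ear-[550,-10,0]; rr=np.hypot(q[:,0],q[:,1]); a=np.degrees(np.arctan2(q[:,1],q[:,0]))%360; ok=(rr>58)&(rr<78)
    print('ears',np.sort(a[ok]).round())
    t=sel(137,143);print('vase',t.min(0),t.max(0))
    tg=sel(6,13); print('tongue/stand',len(tg)); q=tg-[550,-10,0]; rr=np.hypot(q[:,0],q[:,1]); ok=rr>110; print(tg[ok].mean(0), np.degrees(np.arctan2(q[ok,1],q[ok,0]).mean()) )
E
```

```text
scene 1787 z hist [9091 1430  182 1969  968  503 1580  195  114  286  340  375   45  750]
disc [546.51076891 -10.68385328]
post 69 [529.49900285 137.69769733  98.94680107] [528.01064327 139.79867262 104.45879455]
knob 109 [ 563.01194003 -153.76348642  102.8964406 ] [ 561.27397228 -152.22241676  109.05809639]
ears [174. 175. 175. 175. 176. 176. 176. 178. 178. 178. 178. 179. 179. 180.
 180. 180. 180. 180. 181. 182. 182. 182. 182. 183. 183. 183. 184. 184.
 184. 185. 185. 185. 186. 187. 187. 187. 187. 187. 188. 188. 189. 189.
 189. 190. 190. 190. 190. 191. 191. 191. 191. 191. 191. 192. 192.]
vase [511.20466445 -49.17008272 137.0334538 ] [583.27448272  22.75586027 142.99797877]
tongue/stand 1322
[ 638.17025561 -104.54191139    9.51537609] -53.53482739240745
side 2348 z hist [11104  1614   251  2567  1142   639  1749    84   169   299   429   427
    55   947]
disc [545.51127475 -11.35389666]
post 88 [524.08491578 137.10208856  98.68709859] [525.10288954 138.78547352 103.47749879]
knob 130 [ 556.4469673  -154.25421022  102.77811597] [ 558.36450672 -152.74298084  108.59798543]
ears [143. 144. 145. 145. 145. 145. 146. 146. 147. 148. 148. 148. 148. 148.
 148. 149. 149. 150. 150. 151. 151. 151. 152. 152. 152. 153. 153. 153.
 154. 154. 154. 155. 155. 155. 157. 157. 157. 157. 158. 158. 158. 158.
 159. 159. 159. 159. 159. 159. 160. 160. 160. 160. 160. 160. 160. 174.
 175. 176. 176. 176. 177. 177. 177. 178. 178. 178. 178. 178. 179. 179.
 180. 180. 180. 180. 180. 181. 181. 182. 182. 182. 182. 183. 183. 183.
 183. 183. 183. 184. 184. 185. 185. 185. 185. 186. 186. 186. 186. 186.
 187. 188. 188. 188. 188. 188. 188. 189. 189. 189. 189. 189. 190. 190.
 191. 191. 191. 191. 191. 191. 191. 192. 192. 193. 193.]
vase [509.89614484 -49.40259645 137.02119012] [581.658898    22.33597717 142.99482243]
tongue/stand 1436
[ 608.00713399 -100.97540287    9.11955718] -67.01076364567398
```

Wrist image: post top at (326,195), vase centre bottom, slot to the left at (272,288). Axis ≈ (547,-12), slot at 165°, gate at 275°, lever ≈ 0.54 rad. Lower and grip the post lightly.

Emit:
arm_command:
  motion:
    - {"offset":[0,0,0.055],"spin":0}
    - {"offset":[0,0,0.056],"spin":0}
    - {"offset":[0,0,0],"spin":0}
  jaw: 0.06
  newtons: 12

```text
time_s: 4.03
ee_pos: [523.7, 138.4, 81.9]
ee_rot: [-179.4, 0.1, 97.7]
force: [0.1, 1.1, 0.9]
gripper_width: 63.9
gripper_force: 0.0
```

Emit:
arm_command:
  motion:
    - {"offset":[0,0,0],"spin":0}
    - {"offset":[0,0,0],"spin":0}
    - {"offset":[0,0,0],"spin":0}
    - {"offset":[0,0,0],"spin":0}
  jaw: 0.01

```text
time_s: 4.53
ee_pos: [527.6, 139.3, 86.3]
ee_rot: [179.9, -0.0, 97.7]
force: [-0.3, -0.2, -0.1]
gripper_width: 24.0
gripper_force: 0.0
```

```bash
cat >> h.py <<'E'
AX=np.array([547.,-12.]); A0=66.7; RR=153.
def lev(target,n,z=85,r=None,dr=None):
    s=env.state(); p=np.array(s['ee_pos']); q=p[:2]-AX; a=np.degrees(np.arctan2(q[1],q[0])); r0=np.hypot(*q)
    print('now ang',round(a,2),'lever',round(np.radians(a-A0),3),'r',round(r0,1),'z',round(p[2],1),'yaw',round(s['ee_rot'][2],1),s['time_s'],np.round(s['force'],1),round(s['gripper_width'],1))
    b=np.degrees(target)+A0; L=[]
    for i in range(1,n+1):
        t=np.radians(a+(b-a)*i/n); R_=r0+((r or r0)-r0)*i/n
        L.append((AX[0]+R_*np.cos(t),AX[1]+R_*np.sin(t),z,np.degrees(t),1))
    plan(L)
E
python3 -c "
from h import *
lev(0.0,6)"
```

```text
now ang 97.32 lever 0.534 r 152.5 z 86.3 yaw 97.7 4.525 [-0.3 -0.2 -0.1] 24.0
[{"offset":[-0.0007,0.0136,0.0013],"spin":0.096},{"offset":[-0.0006,0.0135,-0],"spin":0.089},{"offset":[-0.0006,0.0136,-0],"spin":0.089},{"offset":[-0.0006,0.0136,-0],"spin":0.09},{"offset":[-0.0006,0.0135,-0],"spin":0.089}]
[{"offset":[-0.0006,0.0136,-0],"spin":0.089}]
end [607.3 128.1  85. ] 66.7
```

Emit:
arm_command:
  motion:
    - {"offset":[0,0,0],"spin":0}
    - {"offset":[0,0,0],"spin":0}
    - {"offset":[0,0,0],"spin":0}

```text
time_s: 4.9
ee_pos: [527.5, 139.3, 85.8]
ee_rot: [179.9, -0.0, 97.7]
force: [0.8, -0.0, 3.7]
gripper_width: 15.5
gripper_force: 12.0
```

Emit:
arm_command:
  motion:
    - {"offset":[-0.0006,0.0136,0],"spin":0.09}
    - {"offset":[-0.0006,0.0136,0],"spin":0.09}
    - {"offset":[-0.0006,0.0136,0],"spin":0.09}

```text
time_s: 5.28
ee_pos: [568.1, 139.4, 85.8]
ee_rot: [-180.0, -0.0, 82.1]
force: [-0.7, 0.1, 5.4]
gripper_width: 15.9
gripper_force: 12.0
```

```bash
python3 -c "
from h import *
lev(0.0,4)"
```

```text
now ang 82.07 lever 0.268 r 152.9 z 85.8 yaw 82.1 5.275 [-0.7  0.1  5.4] 15.9
[{"offset":[-0.0003,0.0102,0.0008],"spin":0.068},{"offset":[-0.0004,0.0103,-0],"spin":0.067},{"offset":[-0.0003,0.0102,-0],"spin":0.067},{"offset":[-0.0004,0.0103,-0],"spin":0.067}]
end [607.5 128.4  85. ] 66.7
```

Emit:
arm_command:
  motion:
    - {"offset":[-0.0004,0.0102,0],"spin":0.067}
    - {"offset":[-0.0004,0.0102,0],"spin":0.067}
    - {"offset":[-0.0004,0.0102,0],"spin":0.067}
    - {"offset":[-0.0004,0.0092,0],"spin":0.06}
    - {"offset":[0,0,0],"spin":0}

```text
time_s: 5.9
ee_pos: [607.4, 128.8, 85.9]
ee_rot: [179.9, -0.1, 67.3]
force: [2.3, 2.2, 4.7]
gripper_width: 15.9
gripper_force: 12.0
```

```bash
python3 -c "
from h import *
lev(0.96,10)
for r in env.pinpoint('side','slot')[:1]: print(r, at_z(cam('side'),r['location'],60))"
```

```text
now ang 66.77 lever 0.001 r 153.2 z 85.9 yaw 67.3 5.9 [2.3 2.2 4.7] 15.9
[{"offset":[-0.0006,-0.0147,0.0009],"spin":-0.086},{"offset":[-0.0007,-0.0146,-0],"spin":-0.096},{"offset":[-0.0007,-0.0147,-0],"spin":-0.096},{"offset":[-0.0007,-0.0147,-0],"spin":-0.096},{"offset":[-0.0007,-0.0146,-0],"spin":-0.096}]
[{"offset":[-0.0007,-0.0147,-0],"spin":-0.096},{"offset":[-0.0007,-0.0147,-0],"spin":-0.095},{"offset":[-0.0007,-0.0147,-0],"spin":-0.096},{"offset":[-0.0007,-0.0146,-0],"spin":-0.096},{"offset":[-0.0007,-0.0147,-0],"spin":-0.096}]
end [466.5 118.4  85. ] 121.7
{'location': [294.1, 232.2], 'score': 0.72} [485.27658214   8.31635192  60.        ]
```

Emit:
arm_command:
  motion:
    - {"offset":[-0.0006,-0.0147,0],"spin":-0.092}
    - {"offset":[-0.0007,-0.0147,0],"spin":-0.096}
    - {"offset":[-0.0007,-0.0147,0],"spin":-0.096}
    - {"offset":[-0.0007,-0.0147,0],"spin":-0.096}
    - {"offset":[-0.0007,-0.0147,0],"spin":-0.096}

```text
time_s: 6.58
ee_pos: [535.5, 140.2, 85.9]
ee_rot: [179.7, 0.0, 94.9]
force: [4.2, 0.1, 2.1]
gripper_width: 15.5
gripper_force: 12.0
```

Emit:
arm_command:
  motion:
    - {"offset":[-0.0007,-0.0147,0],"spin":-0.096}
    - {"offset":[-0.0007,-0.0147,0],"spin":-0.096}
    - {"offset":[-0.0007,-0.0147,0],"spin":-0.096}
    - {"offset":[-0.0007,-0.0147,0],"spin":-0.096}
    - {"offset":[-0.0007,-0.0147,0],"spin":-0.096}

```text
time_s: 7.2
ee_pos: [466.6, 117.2, 85.9]
ee_rot: [179.7, 0.2, 122.4]
force: [5.3, -0.6, 1.9]
gripper_width: 15.6
gripper_force: 12.0
```

```bash
cat >> h.py <<'E'
def slot():
    for n in ('scene','side','wrist'):
        c=cam(n); env.grab_frame(n)
        for r in env.pinpoint(n,'slot')[:2]:
            p=at_z(c,r['location'],60); q=p[:2]-AX; print(n,round(r['score'],2),p.round(1),'slot ang',np.degrees(np.arctan2(q[1],q[0])).round(1)%360,'r',np.hypot(*q).round(1))
E
python3 -c "
from h import *
slot()
lev(0.01,10)"
```

```text
scene 0.61 [500.2 -43.4  60. ] slot ang 213.9 r 56.4
side 0.67 [497.4 -51.9  60. ] slot ang 218.8 r 63.7
now ang 122.38 lever 0.972 r 152.3 z 85.7 yaw 122.1 7.5 [ 2.5 -4.4  5.6] 16.1
[{"offset":[-0.0006,0.0146,0.0007],"spin":0.091},{"offset":[-0.0007,0.0147,0],"spin":0.096},{"offset":[-0.0007,0.0146,0],"spin":0.096},{"offset":[-0.0007,0.0146,0],"spin":0.096},{"offset":[-0.0008,0.0146,0],"spin":0.097}]
[{"offset":[-0.0006,0.0146,0],"spin":0.096},{"offset":[-0.0007,0.0147,0],"spin":0.096},{"offset":[-0.0007,0.0146,0],"spin":0.096},{"offset":[-0.0008,0.0146,0],"spin":0.096},{"offset":[-0.0007,0.0147,0],"spin":0.097}]
end [605.9 128.4  85. ] 67.2
```

Emit:
arm_command:
  motion:
    - {"offset":[-0.0007,0.0146,0],"spin":0.096}
    - {"offset":[-0.0007,0.0146,0],"spin":0.096}
    - {"offset":[-0.0007,0.0146,0],"spin":0.096}
    - {"offset":[-0.0007,0.0146,0],"spin":0.096}
    - {"offset":[-0.0007,0.0146,0],"spin":0.096}

```text
time_s: 8.12
ee_pos: [533.3, 140.1, 85.7]
ee_rot: [-179.9, 0.0, 94.4]
force: [-0.9, -2.4, 8.7]
gripper_width: 15.9
gripper_force: 12.0
```

Emit:
arm_command:
  motion:
    - {"offset":[-0.0007,0.0146,0],"spin":0.096}
    - {"offset":[-0.0007,0.0146,0],"spin":0.096}
    - {"offset":[-0.0007,0.0146,0],"spin":0.096}
    - {"offset":[-0.0007,0.0146,0],"spin":0.096}
    - {"offset":[-0.0007,0.0146,0],"spin":0.096}

```text
time_s: 8.75
ee_pos: [604.9, 129.9, 85.7]
ee_rot: [-179.9, -0.1, 66.8]
force: [-1.3, 2.4, 8.0]
gripper_width: 15.7
gripper_force: 12.0
```

```bash
python3 -c "
from h import *
lev(0.96,10)"
```

```text
now ang 67.79 lever 0.019 r 153.3 z 85.7 yaw 66.8 8.75 [-1.3  2.4  8. ] 15.7
[{"offset":[-0.0009,-0.0144,0.0007],"spin":-0.111},{"offset":[-0.0007,-0.0144,0],"spin":-0.094},{"offset":[-0.0007,-0.0144,0],"spin":-0.094},{"offset":[-0.0006,-0.0144,0],"spin":-0.094},{"offset":[-0.0007,-0.0144,0],"spin":-0.094}]
[{"offset":[-0.0007,-0.0144,0],"spin":-0.094},{"offset":[-0.0007,-0.0144,0],"spin":-0.094},{"offset":[-0.0007,-0.0144,0],"spin":-0.094},{"offset":[-0.0006,-0.0144,0],"spin":-0.094},{"offset":[-0.0007,-0.0144,0],"spin":-0.095}]
end [466.4 118.4  85. ] 121.7
```

Emit:
arm_command:
  motion:
    - {"offset":[-0.0007,-0.0144,0],"spin":-0.1}
    - {"offset":[-0.0007,-0.0144,0],"spin":-0.094}
    - {"offset":[-0.0007,-0.0144,0],"spin":-0.094}
    - {"offset":[-0.0007,-0.0144,0],"spin":-0.094}
    - {"offset":[-0.0007,-0.0144,0],"spin":-0.094}

```text
time_s: 9.38
ee_pos: [536.3, 140.3, 85.8]
ee_rot: [179.8, -0.0, 94.5]
force: [4.6, -1.5, 4.9]
gripper_width: 15.6
gripper_force: 12.0
```

Emit:
arm_command:
  motion:
    - {"offset":[-0.0007,-0.0144,0],"spin":-0.094}
    - {"offset":[-0.0007,-0.0144,0],"spin":-0.094}
    - {"offset":[-0.0007,-0.0144,0],"spin":-0.094}
    - {"offset":[-0.0007,-0.0144,0],"spin":-0.094}
    - {"offset":[-0.0007,-0.0144,0],"spin":-0.094}

```text
time_s: 10.0
ee_pos: [468.7, 118.6, 85.9]
ee_rot: [179.7, 0.1, 121.4]
force: [5.6, -1.6, 3.4]
gripper_width: 15.8
gripper_force: 12.0
```

```bash
python3 -c "
from h import *
slot()
lev(0.01,10)
env.grab_frame('wrist')
a=env.grab_frame('side')[0];b=env.grab_frame('scene')[0]
f=lambda i,x,y:cv2.resize(i[y:y+150,x:x+200],(800,600),interpolation=cv2.INTER_CUBIC)
cv2.imwrite('pics/s2.png',f(a,230,160)); cv2.imwrite('pics/c2.png',f(b,190,160))"
```

```text
scene 0.59 [545.3 -70.8  60. ] slot ang 268.3 r 58.8
side 0.63 [533.2 -79.3  60. ] slot ang 258.4 r 68.7
side 0.48 [553.4 -71.9  60. ] slot ang 276.0 r 60.3
now ang 121.67 lever 0.959 r 152.3 z 85.7 yaw 121.2 10.3 [ 1.5 -3.6  6.7] 15.9
[{"offset":[-0.0006,0.0144,0.0007],"spin":0.087},{"offset":[-0.0006,0.0145,-0],"spin":0.095},{"offset":[-0.0007,0.0144,-0],"spin":0.095},{"offset":[-0.0007,0.0144,-0],"spin":0.095},{"offset":[-0.0007,0.0145,-0],"spin":0.095}]
[{"offset":[-0.0007,0.0144,-0],"spin":0.094},{"offset":[-0.0007,0.0144,-0],"spin":0.095},{"offset":[-0.0006,0.0145,-0],"spin":0.095},{"offset":[-0.0007,0.0144,-0],"spin":0.095},{"offset":[-0.0007,0.0144,-0],"spin":0.095}]
end [605.8 128.5  85. ] 67.3
```

View pics/s2.png

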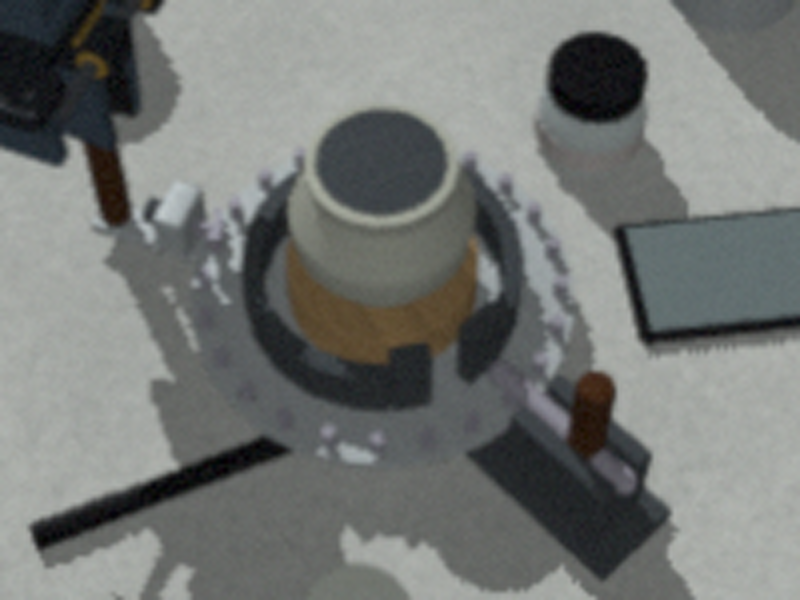

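Crop: slot opening between ears at about (447,370), bolt nose at (505,375), knob (592,390): slot still short of the gate. Measure with depth on the ears.

```bash
cat >> h.py <<'E'
def ears(c0=AX):
    for n in ('scene','side'):
        m,e,r=cam(n); p,d=env.grab_frame(n)
        u,v=np.meshgrid(np.arange(640),np.arange(400)); px=np.stack([u.ravel(),v.ravel()],1).astype(float)
        k=cv2.undistortPoints(px[:,None],np.array([[m['fx'],0,m['cx']],[0,m['fy'],m['cy']],[0,0,1]]),np.array([m['k1'],0,0,0,0]))[:,0]
        w=e+(np.c_[k,np.ones(len(k))]*d.reshape(-1,1))@r.T
        w=w[d.ravel()>0]; q=w[:,:2]-c0; rr=np.hypot(*q.T); a=np.degrees(np.arctan2(q[:,1],q[:,0]))%360
        for nm,zl,zh,rl,rh in (('ears',66,78,58,78),('low',15,56,55,69)):
            ok=(w[:,2]>zl)&(w[:,2]<zh)&(rr>rl)&(rr<rh)
            h=np.histogram(a[ok],bins=np.arange(222,308,2))[0]; print(n,nm,dict(zip(range(222,306,2),h.tolist())))
E
python3 -c "
from h import *
ears()
c=cam('side'); print(at_z(c,(341.5,252.5),62),at_z(c,(356,254),46))"
```

```text
scene ears {222: 0, 224: 0, 226: 0, 228: 0, 230: 0, 232: 0, 234: 0, 236: 6, 238: 6, 240: 6, 242: 2, 244: 8, 246: 3, 248: 5, 250: 10, 252: 7, 254: 0, 256: 0, 258: 0, 260: 0, 262: 0, 264: 0, 266: 0, 268: 2, 270: 6, 272: 9, 274: 6, 276: 7, 278: 7, 280: 7, 282: 6, 284: 7, 286: 3, 288: 0, 290: 0, 292: 0, 294: 0, 296: 0, 298: 0, 300: 0, 302: 0, 304: 0}
scene low {222: 0, 224: 0, 226: 0, 228: 0, 230: 0, 232: 0, 234: 0, 236: 0, 238: 0, 240: 0, 242: 0, 244: 1, 246: 0, 248: 2, 250: 7, 252: 18, 254: 6, 256: 4, 258: 4, 260: 3, 262: 3, 264: 1, 266: 0, 268: 0, 270: 0, 272: 0, 274: 0, 276: 0, 278: 0, 280: 0, 282: 0, 284: 1, 286: 0, 288: 0, 290: 0, 292: 0, 294: 0, 296: 0, 298: 0, 300: 0, 302: 7, 304: 0}
side ears {222: 0, 224: 0, 226: 0, 228: 0, 230: 0, 232: 0, 234: 4, 236: 8, 238: 7, 240: 11, 242: 10, 244: 10, 246: 8, 248: 9, 250: 8, 252: 0, 254: 0, 256: 0, 258: 0, 260: 0, 262: 0, 264: 0, 266: 4, 268: 12, 270: 6, 272: 7, 274: 7, 276: 8, 278: 7, 280: 8, 282: 6, 284: 4, 286: 0, 288: 0, 290: 0, 292: 0, 294: 0, 296: 0, 298: 0, 300: 0, 302: 0, 304: 0}
side low {222: 0, 224: 0, 226: 0, 228: 0, 230: 0, 232: 0, 234: 0, 236: 0, 238: 0, 240: 0, 242: 0, 244: 0, 246: 0, 248: 0, 250: 0, 252: 0, 254: 2, 256: 4, 258: 7, 260: 8, 262: 4, 264: 9, 266: 12, 268: 13, 270: 1, 272: 2, 274: 0, 276: 0, 278: 0, 280: 0, 282: 0, 284: 0, 286: 0, 288: 0, 290: 0, 292: 0, 294: 0, 296: 0, 298: 0, 300: 0, 302: 0, 304: 0}
[530.21812196 -85.91380851  62.        ] [556.54064841 -98.95139765  46.        ]
```

View pics/c2.png

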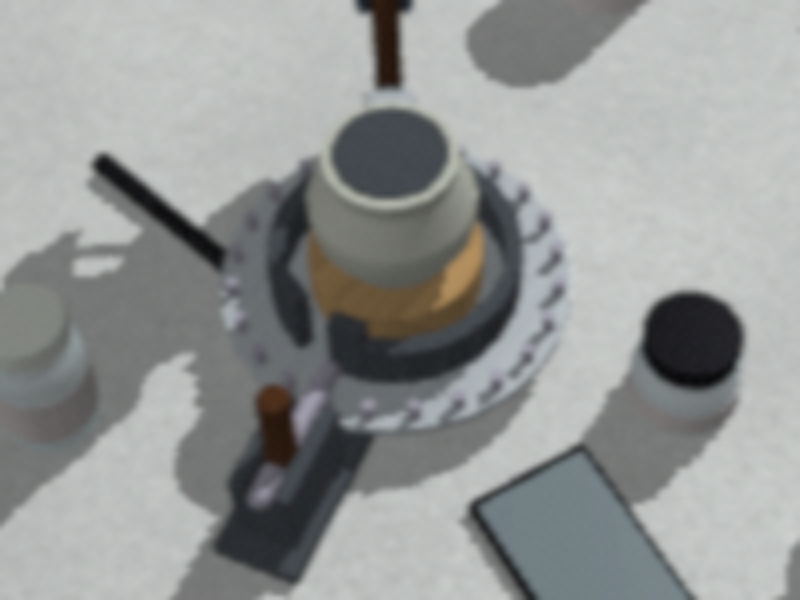

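Scene crop confirms: slot left-front at about (318,340), nose at (322,375). Slot ≈ 260.6°, gate ≈ 275.3°, so ~14.7° remain. Return past two pins to 0.34 and drive to ≈ 0.695.

```bash
python3 -c "
from h import *
s=env.state()['ee_pos']
lev(0.34,7)
a=np.radians(A0)+.34
plan([(AX[0]+152.7*np.cos(t),AX[1]+152.7*np.sin(t),86,np.degrees(t),1) for t in np.radians(A0)+np.linspace(.34,.694,6)[1:]],[AX[0]+152.7*np.cos(a),AX[1]+152.7*np.sin(a),86,np.degrees(a)])"
```

```text
now ang 121.64 lever 0.959 r 152.2 z 85.7 yaw 121.2 10.55 [ 2.  -4.2  7.5] 16.1
[{"offset":[-0.0005,0.0134,0.0007],"spin":0.081},{"offset":[-0.0006,0.0135,-0],"spin":0.088},{"offset":[-0.0006,0.0134,-0],"spin":0.089},{"offset":[-0.0006,0.0135,-0],"spin":0.088},{"offset":[-0.0006,0.0134,-0],"spin":0.088}]
[{"offset":[-0.0006,0.0134,-0],"spin":0.089},{"offset":[-0.0006,0.0135,-0],"spin":0.088}]
end [557.2 139.9  85. ] 86.2
[{"offset":[-0.0004,-0.0108,-0],"spin":-0.071},{"offset":[-0.0004,-0.0108,-0],"spin":-0.071},{"offset":[-0.0003,-0.0108,-0],"spin":-0.07},{"offset":[-0.0004,-0.0108,-0],"spin":-0.071},{"offset":[-0.0004,-0.0108,-0],"spin":-0.071}]
end [503.7 134.5  86. ] 106.5
```

Emit:
arm_command:
  motion:
    - {"offset":[-0.0006,0.0134,0],"spin":0.087}
    - {"offset":[-0.0006,0.0134,0],"spin":0.088}
    - {"offset":[-0.0006,0.0134,0],"spin":0.088}
    - {"offset":[-0.0006,0.0134,0],"spin":0.088}
    - {"offset":[-0.0006,0.0134,0],"spin":0.088}

```text
time_s: 11.18
ee_pos: [529.2, 139.6, 85.6]
ee_rot: [-179.8, -0.0, 95.9]
force: [-1.1, -2.1, 9.3]
gripper_width: 16.2
gripper_force: 12.0
```

Emit:
arm_command:
  motion:
    - {"offset":[-0.0006,0.0134,0],"spin":0.088}
    - {"offset":[-0.0006,0.0134,0],"spin":0.088}
    - {"offset":[0,0,0],"spin":0}

```text
time_s: 11.55
ee_pos: [557.7, 140.5, 85.7]
ee_rot: [180.0, -0.1, 85.9]
force: [0.5, -0.5, 7.9]
gripper_width: 16.0
gripper_force: 12.0
```

Emit:
arm_command:
  motion:
    - {"offset":[-0.0004,-0.0108,0],"spin":-0.071}
    - {"offset":[-0.0004,-0.0108,0],"spin":-0.071}
    - {"offset":[-0.0004,-0.0108,0],"spin":-0.071}
    - {"offset":[-0.0004,-0.0108,0],"spin":-0.071}

```text
time_s: 12.05
ee_pos: [515.4, 137.2, 85.8]
ee_rot: [179.8, -0.0, 102.3]
force: [5.1, -1.0, 3.9]
gripper_width: 15.8
gripper_force: 12.0
```

```bash
python3 -c "
from h import *
lev(0.694,2)
"
```

```text
now ang 101.97 lever 0.616 r 152.5 z 85.8 yaw 102.3 12.05 [ 5.1 -1.   3.9] 15.8
[{"offset":[-0.0001,-0.006,0.0008],"spin":-0.033},{"offset":[-0.0001,-0.006,0],"spin":-0.039}]
end [503.7 134.3  85. ] 106.5
```

Emit:
arm_command:
  motion:
    - {"offset":[-0.0002,-0.0054,0],"spin":-0.036}
    - {"offset":[-0.0002,-0.0054,0],"spin":-0.036}
    - {"offset":[0,0,0],"spin":0}

```text
time_s: 12.42
ee_pos: [503.2, 134.0, 85.7]
ee_rot: [180.0, -0.0, 106.4]
force: [2.9, -0.2, 6.6]
gripper_width: 16.1
gripper_force: 12.0
```

```bash
python3 -c "
from h import *
ears()
lev(0,8)
a=env.grab_frame('side')[0];b=env.grab_frame('scene')[0]
f=lambda i,x,y:cv2.resize(i[y:y+75,x:x+50],(400,600),interpolation=cv2.INTER_CUBIC)
cv2.imwrite('pics/sc3.png',np.hstack([f(a,325,225),f(b,250,225)]))"
```

```text
scene ears {222: 0, 224: 0, 226: 0, 228: 0, 230: 0, 232: 0, 234: 0, 236: 0, 238: 0, 240: 0, 242: 0, 244: 0, 246: 0, 248: 0, 250: 3, 252: 8, 254: 6, 256: 6, 258: 4, 260: 5, 262: 7, 264: 6, 266: 13, 268: 1, 270: 0, 272: 0, 274: 0, 276: 0, 278: 0, 280: 0, 282: 1, 284: 8, 286: 6, 288: 7, 290: 10, 292: 7, 294: 7, 296: 6, 298: 6, 300: 5, 302: 0, 304: 0}
scene low {222: 0, 224: 0, 226: 0, 228: 0, 230: 0, 232: 0, 234: 0, 236: 0, 238: 0, 240: 0, 242: 0, 244: 0, 246: 0, 248: 0, 250: 0, 252: 0, 254: 0, 256: 0, 258: 0, 260: 0, 262: 1, 264: 1, 266: 17, 268: 5, 270: 4, 272: 6, 274: 5, 276: 3, 278: 7, 280: 3, 282: 1, 284: 0, 286: 0, 288: 0, 290: 0, 292: 0, 294: 0, 296: 0, 298: 0, 300: 4, 302: 0, 304: 0}
side ears {222: 0, 224: 0, 226: 0, 228: 0, 230: 0, 232: 0, 234: 0, 236: 0, 238: 0, 240: 0, 242: 0, 244: 0, 246: 0, 248: 4, 250: 12, 252: 9, 254: 8, 256: 9, 258: 8, 260: 8, 262: 8, 264: 7, 266: 2, 268: 0, 270: 0, 272: 0, 274: 0, 276: 0, 278: 0, 280: 2, 282: 11, 284: 8, 286: 6, 288: 8, 290: 6, 292: 8, 294: 6, 296: 4, 298: 6, 300: 0, 302: 0, 304: 0}
side low {222: 0, 224: 0, 226: 0, 228: 0, 230: 0, 232: 0, 234: 0, 236: 0, 238: 0, 240: 0, 242: 0, 244: 0, 246: 0, 248: 0, 250: 0, 252: 0, 254: 0, 256: 0, 258: 0, 260: 0, 262: 0, 264: 0, 266: 0, 268: 1, 270: 0, 272: 4, 274: 5, 276: 5, 278: 5, 280: 11, 282: 20, 284: 0, 286: 2, 288: 2, 290: 0, 292: 1, 294: 1, 296: 0, 298: 0, 300: 0, 302: 0, 304: 0}
now ang 106.67 lever 0.698 r 152.4 z 85.7 yaw 106.4 12.525 [ 2.8 -0.1  7.5] 15.7
[{"offset":[-0.0005,0.0133,0.0007],"spin":0.083},{"offset":[-0.0006,0.0133,0],"spin":0.087},{"offset":[-0.0006,0.0132,0],"spin":0.087},{"offset":[-0.0005,0.0133,0],"spin":0.087},{"offset":[-0.0006,0.0133,0],"spin":0.087}]
[{"offset":[-0.0006,0.0133,0],"spin":0.088},{"offset":[-0.0006,0.0132,0],"spin":0.087},{"offset":[-0.0006,0.0133,0],"spin":0.087}]
end [607.3 128.   85. ] 66.7
```

View pics/sc3.png

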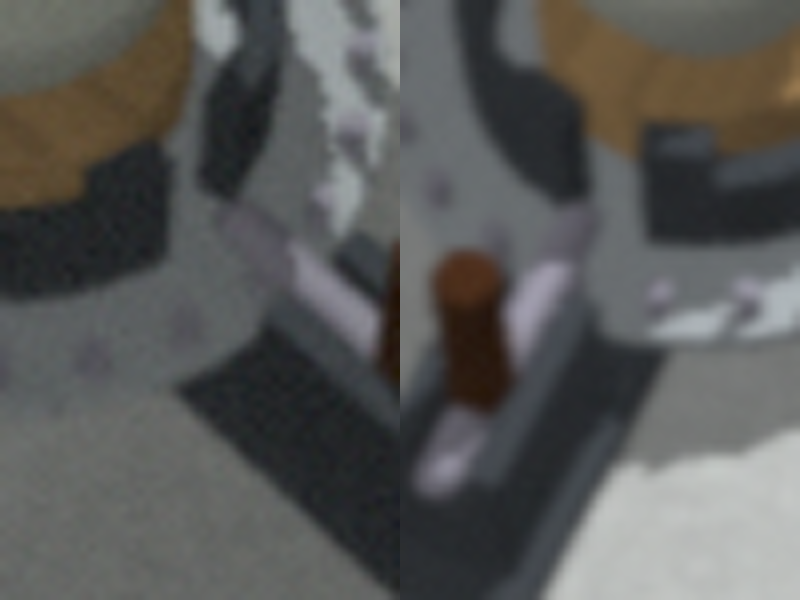

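Both views show the slot (≈275°) lined up with the bolt nose. Now park the lever, creeping into the stop.

Emit:
arm_command:
  motion:
    - {"offset":[-0.0006,0.0133,0],"spin":0.085}
    - {"offset":[-0.0006,0.0133,0],"spin":0.087}
    - {"offset":[-0.0006,0.0133,0],"spin":0.087}
    - {"offset":[-0.0006,0.0133,0],"spin":0.087}
    - {"offset":[-0.0006,0.0133,0],"spin":0.087}

```text
time_s: 13.25
ee_pos: [567.8, 139.4, 85.7]
ee_rot: [-179.8, -0.1, 81.4]
force: [-1.2, 2.9, 9.3]
gripper_width: 16.1
gripper_force: 12.0
```

Emit:
arm_command:
  motion:
    - {"offset":[-0.0006,0.0133,0],"spin":0.087}
    - {"offset":[-0.0006,0.0133,0],"spin":0.087}
    - {"offset":[-0.0003,0.0113,0],"spin":0.07}
    - {"offset":[0,0.002,0],"spin":0.01}
    - {"offset":[0,0.001,0],"spin":0}

```text
time_s: 13.88
ee_pos: [607.5, 128.7, 85.7]
ee_rot: [-179.8, -0.1, 67.0]
force: [-1.0, 3.3, 8.6]
gripper_width: 16.0
gripper_force: 12.0
```

Emit:
arm_command:
  motion:
    - {"offset":[0,0.002,0],"spin":0}
    - {"offset":[0,0.002,0],"spin":0}
    - {"offset":[0,0,0],"spin":0}

```text
time_s: 14.25
ee_pos: [608.3, 128.2, 85.5]
ee_rot: [-179.5, -0.1, 67.0]
force: [-4.6, 6.1, 10.7]
gripper_width: 16.0
gripper_force: 12.0
```

```bash
python3 -c "
from h import *
lev(0,2)"
```

```text
now ang 66.37 lever -0.006 r 153.1 z 85.5 yaw 67.0 14.25 [-4.6  6.1 10.7] 16.0
[{"offset":[0,-0.0004,0.0005],"spin":0.008},{"offset":[0,-0.0005,0],"spin":-0.003}]
end [607.5 128.6  85. ] 66.7
```

Lever at its stop. Relax, release, rise.

Emit:
arm_command:
  motion:
    - {"offset":[0,-0.002,0],"spin":0}
    - {"offset":[0,0,0],"spin":0}

```text
time_s: 14.5
ee_pos: [608.3, 128.3, 85.6]
ee_rot: [-179.7, -0.1, 67.0]
force: [-2.0, 4.7, 8.3]
gripper_width: 16.1
gripper_force: 12.0
```

Emit:
arm_command:
  motion:
    - {"offset":[0,0,0],"spin":0}
    - {"offset":[0,0,0],"spin":0}
    - {"offset":[0,0,0],"spin":0}
  jaw: 0.05

```text
time_s: 14.88
ee_pos: [609.1, 125.9, 84.3]
ee_rot: [-179.9, 0.1, 67.1]
force: [-0.6, 0.7, 0.1]
gripper_width: 43.1
gripper_force: 0.0
```

Emit:
arm_command:
  motion:
    - {"offset":[0,0,-0.055],"spin":0}
    - {"offset":[0,0,-0.06],"spin":0}
    - {"offset":[0,0,0],"spin":0}

```text
time_s: 15.25
ee_pos: [612.9, 126.6, 205.8]
ee_rot: [179.5, -0.3, 67.1]
force: [-0.4, -0.9, 0.2]
gripper_width: 50.2
gripper_force: 0.0
```

```bash
python3 -c "
from h import *
t=np.radians(275.3); s=env.state();print(s['ee_pos'],s['gripper_width'])
for n in ('scene','side'):
  c=cam(n);env.grab_frame(n)
  for nm,z in (('lever_post',105),('bolt_knob',110)):
    for r in env.pinpoint(n,nm)[:2]: print(nm,round(r['score'],2),at_z(c,r['location'],z).round())
plan([(AX[0]+178*np.cos(t),AX[1]+178*np.sin(t),200,95.3,8)])"
```

```text
[612.8803084  126.57247983 205.78695157] 50.23549781385893
lever_post 0.84 [611. 125. 105.]
lever_post 0.28 [ 554. -147.  105.]
bolt_knob 0.85 [ 563. -148.  110.]
lever_post 0.82 [603. 122. 105.]
lever_post 0.55 [ 399. -195.  105.]
bolt_knob 0.62 [ 560. -159.  110.]
[{"offset":[-0.0385,0.0101,-0.0002],"spin":-0.062},{"offset":[-0.0391,0.0077,-0.0002],"spin":-0.061},{"offset":[-0.0394,0.0053,-0.0002],"spin":-0.062},{"offset":[-0.0397,0.0028,-0.0002],"spin":-0.061},{"offset":[-0.0398,0.0004,-0.0002],"spin":-0.062}]
[{"offset":[-0.0398,-0.002,-0.0002],"spin":-0.061},{"offset":[-0.0395,-0.0045,-0.0002],"spin":-0.062},{"offset":[-0.0392,-0.0069,-0.0002],"spin":-0.062}]
end [ 563.5 -189.2  200. ] 95.3
```

Emit:
arm_command:
  motion:
    - {"offset":[-0.0385,0.0101,0],"spin":-0.062}
    - {"offset":[-0.0391,0.0077,0],"spin":-0.061}
    - {"offset":[-0.0394,0.0053,0],"spin":-0.062}
    - {"offset":[-0.0397,0.0028,0],"spin":-0.061}
    - {"offset":[-0.0398,0.0004,0],"spin":-0.062}
  jaw: 0

```text
time_s: 16.18
ee_pos: [580.7, -72.0, 199.0]
ee_rot: [-179.9, -0.0, 84.8]
force: [0.8, -0.0, -0.9]
gripper_width: 2.7
gripper_force: 0.0
```

Emit:
arm_command:
  motion:
    - {"offset":[-0.0398,-0.002,0],"spin":-0.061}
    - {"offset":[-0.0395,-0.0045,0],"spin":-0.062}
    - {"offset":[-0.0392,-0.0069,0],"spin":-0.062}
    - {"offset":[0,0,0],"spin":0}
    - {"offset":[0,0,0],"spin":0}

```text
time_s: 16.8
ee_pos: [564.2, -188.4, 199.4]
ee_rot: [-179.9, -0.1, 95.3]
force: [0.5, -0.2, 0.9]
gripper_width: 0.3
gripper_force: 0.0
```

```bash
python3 -c "
from h import *
s=env.state();print(s['ee_pos'],s['ee_rot'],s['gripper_width'])
c=cam('wrist');cv2.imwrite('pics/w4.png',env.grab_frame('wrist')[0])
for nm,z in (('bolt_knob',110),('slot',60)):
    for r in env.pinpoint('wrist',nm)[:2]: print(nm,round(r['score'],2),r['location'],at_z(c,r['location'],z).round())
t=np.radians(275.3);plan([(AX[0]+178*np.cos(t),AX[1]+178*np.sin(t),84,95.3,3)])"
```

```text
[ 564.18322952 -188.39049185  199.40935495] [-1.79916488e+02 -8.55788540e-02  9.52893286e+01] 0.3230998476679779
bolt_knob 0.7 [323.4, 154.2] [ 562. -152.  110.]
slot 0.91 [325.0, 72.5] [557. -79.  60.]
[{"offset":[-0.0004,-0.0004,0.0387],"spin":0.001},{"offset":[-0.0005,-0.0005,0.0387],"spin":0},{"offset":[-0.0004,-0.0004,0.0386],"spin":0.001}]
end [ 563.4 -189.2   84. ] 95.3
```

View pics/w4.png

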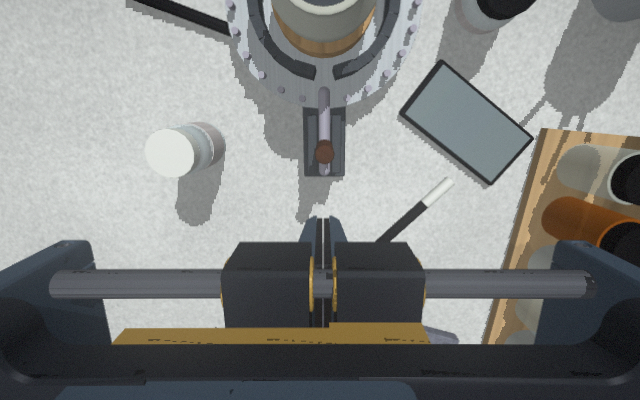

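Wrist image: knob (323,152) straight ahead of the closed fingers (323,218), bolt nose (323,95) pointing at the slot gap (325,75). Descend behind the knob and push.

Emit:
arm_command:
  motion:
    - {"offset":[0,0,0.0385],"spin":0}
    - {"offset":[0,0,0.0385],"spin":0}
    - {"offset":[0,0,0.0385],"spin":0}
    - {"offset":[0,0,0],"spin":0}
  newtons: 20

```text
time_s: 17.45
ee_pos: [562.4, -187.2, 82.2]
ee_rot: [-179.6, -0.2, 95.4]
force: [-0.5, -0.1, 0.0]
gripper_width: 0.4
gripper_force: 0.0
```

Emit:
arm_command:
  motion:
    - {"offset":[0.005,0,0],"spin":0}
    - {"offset":[0.005,0,0],"spin":0}
    - {"offset":[0.004,0,0],"spin":0}
    - {"offset":[0,0,0],"spin":0}

```text
time_s: 17.95
ee_pos: [563.9, -175.0, 85.9]
ee_rot: [179.9, 0.1, 95.4]
force: [0.6, -1.0, 1.3]
gripper_width: 0.5
gripper_force: 0.4
```

Emit:
arm_command:
  motion:
    - {"offset":[0.004,0,0],"spin":0}
    - {"offset":[0.004,0,0],"spin":0}
    - {"offset":[0.004,0,0],"spin":0}

```text
time_s: 18.32
ee_pos: [562.5, -163.1, 85.0]
ee_rot: [179.9, 0.0, 95.3]
force: [1.4, -2.8, 2.3]
gripper_width: 0.5
gripper_force: 1.2
```

Emit:
arm_command:
  motion:
    - {"offset":[0.004,0,0],"spin":0}
    - {"offset":[0.004,0,0],"spin":0}
    - {"offset":[0,0,0],"spin":0}

```text
time_s: 18.7
ee_pos: [561.2, -154.6, 84.7]
ee_rot: [-180.0, -0.0, 95.4]
force: [1.2, -0.6, 1.2]
gripper_width: 0.6
gripper_force: 0.8
```

Emit:
arm_command:
  motion:
    - {"offset":[0.003,0,0],"spin":0}
    - {"offset":[0.003,0,0],"spin":0}
    - {"offset":[0.002,0,0],"spin":0}
    - {"offset":[0,0,0],"spin":0}

```text
time_s: 19.2
ee_pos: [560.8, -149.2, 84.9]
ee_rot: [180.0, 0.2, 95.4]
force: [2.0, -8.3, 0.6]
gripper_width: 0.5
gripper_force: 4.0
```

Emit:
arm_command:
  motion:
    - {"offset":[0.003,0,0],"spin":0}
    - {"offset":[0.003,0,0],"spin":0}
    - {"offset":[0,0,0],"spin":0}

```text
time_s: 19.58
ee_pos: [561.0, -148.8, 85.2]
ee_rot: [179.9, 0.8, 95.5]
force: [1.8, -23.3, -2.4]
gripper_width: 0.6
gripper_force: 10.9
```

Firm end stop at ≈28 mm of travel: bolt home. Back away and check.

Emit:
arm_command:
  motion:
    - {"offset":[-0.01,0,0],"spin":0}
    - {"offset":[-0.03,0,0],"spin":0}
    - {"offset":[0,0,-0.05],"spin":0}
    - {"offset":[0,0,-0.06],"spin":0}
    - {"offset":[0,0,0],"spin":0}

```text
time_s: 20.2
ee_pos: [565.7, -181.1, 199.5]
ee_rot: [179.6, 0.1, 95.3]
force: [-0.4, -1.0, 0.4]
gripper_width: 0.3
gripper_force: 0.0
```

Emit:
arm_command:
  motion:
    - {"offset":[0,0,0],"spin":0}
    - {"offset":[0,0,0],"spin":0}
    - {"offset":[0,0,0],"spin":0}

```text
time_s: 20.58
ee_pos: [563.0, -180.6, 193.2]
ee_rot: [-179.8, -0.1, 95.3]
force: [-0.4, -0.2, 0.1]
gripper_width: 0.4
gripper_force: 0.0
```

```bash
python3 -c "
from h import *
s=env.state();print(s['time_s'],s['ee_pos'])
c=cam('wrist');a=env.grab_frame('wrist')[0]
for nm,z in (('bolt_knob',110),('slot',60)):
    for r in env.pinpoint('wrist',nm)[:2]: print(nm,round(r['score'],2),r['location'],at_z(c,r['location'],z).round())
b=env.grab_frame('side')[0]; c=cam('side')
for r in env.pinpoint('side','lever_post')[:1]: q=at_z(c,r['location'],105)[:2]-AX; print('post',q,np.degrees(np.arctan2(q[1],q[0]))-A0)
f=lambda i,x,y:cv2.resize(i[y:y+200,x:x+200],(400,400),interpolation=cv2.INTER_CUBIC)
cv2.imwrite('pics/fin.png',np.hstack([f(a,220,0),f(b,230,130)]))"
```

```text
20.575 [ 562.99847075 -180.56999925  193.2392495 ]
bolt_knob 0.7 [323.5, 131.7] [ 559. -124.  110.]
slot 0.67 [190.6, 25.1] [429. -43.  60.]
slot 0.63 [325.9, 81.6] [557. -80.  60.]
post [ 62.17223876 144.20425308] -0.022812363460246843
```

View pics/fin.png

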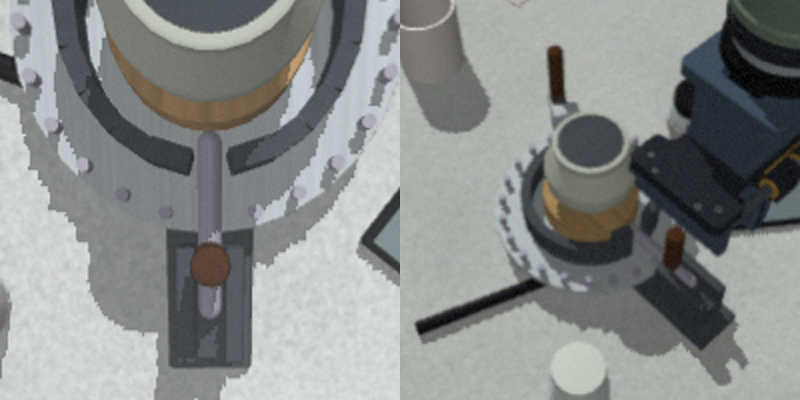

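The bolt (208,135 to 208,310) passes through the slot between the ears, the knob moved about 28 mm, and the lever is at its stop.

```bash
python3 -c "
from workcell import env
print(env.job_done())"
```

```text
the job is handed in; nothing more can be done
None
```

Job handed in at about 21 s on the robot's clock: the slot was brought round to the gate with the lever alone, the bolt pushed home about 28 mm to its end stop, and the lever parked at its loose-side stop; no verdict was returned.

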